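# Lock the clamp ring and draw the funnel arm out to its mark

### The job

Set the funnel arm for dosing: first turn the clamp ring on top of its pillar by the knobbed lever until the white line on the ring meets the black mark (the lever then points straight back, away from the arm). Then pinch the arm's handle so that its lock button is pressed in, draw the arm out until its pointer stands over the line of the brass rider on the scale, and keep holding it there, button pressed: the program finishes while still holding, because the arm springs back if let go. Leave the loose things on the bench where they are.

Things in the scene. Friction and masses are not known exactly. Their poses are not given: they have to be found in the camera images.
- station: Fixed stand of the telescoping arm: grey base plate 140 x 110 x 12 mm, steel pillar 36 mm across, aluminium head block 60 x 60 mm (top at 148 mm) with a level square outer tube (24 mm, axis 125 mm above the bench). Origin: centre of the plate's underside, on the pillar's axis. +x: the way the arm extends, roughly to the robot's right; z up; +y: the scale bar's side, away from the robot.
- clamp_ring (a joint): Angle of the captive clamp ring (rad), growing counter-clockwise seen from above. 0 fully open, locked mark at 1.15 (within 0.1 counts), hard stop at 1.45. At the mark its lever points straight back (station -x) and the white line on the ring meets the black mark on the flange, on the arm's side. Starts between 0 and 0.5, stays where it is left; takes about 2 N at the knob.
- ring_axis (a point): Point on the vertical turning axis of the clamp ring, 195 mm above the bench. The ring is black, 72 mm across, on top of the head, its top at 171 mm; the screw in its centre rises to 176 mm.
- ring_knob (a point): Grip point on the ring's upright round knob, on its centre line 195 mm above the bench. The knob is black, 14 mm in diameter, 60 mm from the ring's axis, at the end of a 12 mm wide steel lever (top at 167 mm); it rises from there to 207 mm. Nothing around it stands above 176 mm. Pinch it from above and lead it round the arc, or push it.
- boom (a joint): How far the telescoping arm is drawn out (m): 0 home, 0.14 fully out. With the lock button out, a pin stops it within about 3 mm of home. A spring pulls it home with 2 to 4 N, and friction adds 0.6 N: it runs back if let go.
- lock_button (a joint): How far the spring lock button on the handle is pressed in (m): 0 out, 0.006 fully in. Pressed more than 0.004 it frees the arm, and counts as held. It takes about 2 N to start and 6 N fully in, and springs out when let go.
- handle (a point): Grip point of the arm's handle, 172 mm above the bench: an upright grey plate 24 mm along the arm, 16 mm thick, from 145 to 195 mm above the bench, at the arm's end. Across the arm (station y, from this point) its plain face is at +11 mm, its robot-side face, which has the button, at -5 mm. A white funnel 68 mm across (top at 168 mm) rides 75 mm further along +x. All move with the arm.
- button_face (a point): Centre of the outer face of the steel lock button, 173 mm above the bench on the handle's robot side (station -y): 20 mm along the arm, 34 mm tall (156 to 190 mm). It stands 19 mm to the -y side of handle when out, 13 mm when pressed. One pinch from above, closing across the arm, presses it: 30 mm wide at first, 24 mm pressed, then centred 1 mm to the -y side of handle.
- pointer (a point): Tip of the thin dark pointer, a bar 3 mm wide on the handle's block, just above the scale bar: 36 mm to the +y side of the handle and 139 mm above the bench, at the same place along the arm as handle. Moves with the arm.
- rider: Fixed brass rider on the steel scale bar (14 mm wide, top at 128 mm, 10 mm ticks) beside the arm: 8 mm along the arm, 20 mm across, top at 135 mm, a fine black line across its middle: the mark to reach. Origin: its centre, 125 mm above the bench, 36 mm to the +y side of the arm's axis; x axis as the station's. 55 to 115 mm beyond the pointer's home. The pointer passes freely over it.
- white_jar: Bystander, to be left alone: white closed jar, 44 mm across, 70 mm tall, standing beyond the arm. Origin: centre of its underside.
- spare_cup: Bystander, to be left alone: loose blue cup, 68 mm across, 32 mm tall, on the robot's side of the arm. Origin: centre of its underside.
- beaker: Bystander, to be left alone: glass beaker, 60 mm across, 80 mm tall, beyond the pillar. Origin: centre of its underside.
- amber_bottle: Bystander, to be left alone: amber bottle with a label, 48 mm across, 100 mm tall, to the left behind the pillar. Origin: centre of its underside.
- weight: Bystander, to be left alone: brass knobbed weight, 40 mm across, 48 mm tall, left of the pillar. Origin: centre of its underside.
- wrench: Bystander, to be left alone: steel wrench 140 mm long lying on the robot's side of the pillar. Origin: middle of the tool, on the bench.
- screwdriver: Bystander, to be left alone: screwdriver 170 mm long lying beyond the arm. Origin: middle of the tool, on the bench.

How it is judged (in metres and radians):
On the way, in this order (a step that is already met when the one before it is completed fails the run):
1. the clamp ring is turned to its locked mark, the arm still home (value of joint clamp_ring between 1.05 and 1.25 rad and value of joint boom below 0.01 m), for 0.2 s.
2. the lock button is pressed in by the fingers (value of joint lock_button above 0.004 m and contact force between the fingers and lock_button above 1 N), for 0.1 s.
3. the arm is drawn out to the rider with the button held in (x of pointer in the frame of rider between -0.005 and 0.005 m and value of joint lock_button above 0.004 m), for 0.3 s.
At the end, for the whole second after the job is handed in: The pointer stands within 5 mm of the rider's line along the scale and at rest, the fingers still hold the handle with the lock button pressed in (more than 4 of its 6 mm), and the clamp ring is within 0.1 rad of its locked mark (all of step 3 and value of joint clamp_ring between 1.05 and 1.25 rad and contact force between the fingers and lock_button above 1 N and contact force between the fingers and boom above 1 N and velocity of joint boom between -0.01 and 0.01 m/s); the arm keeps its last pose, push and grip.
It fails at once if the arm is drawn out before the clamp ring is locked (value of joint boom above 0.02 m and value of joint clamp_ring below 0.95 rad).
It fails at once if a loose thing on the bench is pushed away or knocked over (distance of any of white_jar, spare_cup, beaker, amber_bottle, weight, wrench, screwdriver from where it was at the start of the episode above 0.03 m or angle between any of white_jar, spare_cup, beaker, amber_bottle, weight, wrench, screwdriver's own z axis and vertical above 0.5 rad).
It also fails if it takes over 48 s, if anything falls off the work surface, if the arm or the gripper's body presses on something with over 40 N, if the wrist force passes 120 N, or if a joint passes its speed limit or range.

### The arm

A 6-joint arm with a two-finger parallel gripper is mounted at the origin on the work surface. World frame = base frame: x ahead of the robot, y to its left, z up, the work surface at z = 0. Lengths are in mm, angles in rad, forces in N, time in s.
With the tool pointing down it reaches from about 350 to 850 mm from the base axis. Payload 8.1 kg.
Tool frame: the origin (TCP) lies at the very end of the fingers, on their centre line; the grasp point (between the pads) lies 19 mm behind it; z points along the fingers, y is the line along which they close (so a half turn about z gives the same grasp; the last joint's range is limited). The gripper opens to 93 mm and grips with 3 to 60 N. Pads are 15 mm wide; open, the fingers measure 128 mm over their backs; the gripper's body (75 mm by 188 mm) begins 65 mm behind the grasp point.
Start: joints at [-1.358, 0.13, 1.488, -0, 1.523, -0.085], TCP at [176.071, -573.589, 218.635] pointing down, gripper open.
Joint ranges: [-2.96, 2.96], [-0.89, 2.26], [0.02, 2.5], [-1.34, 4.48], [0, 2.73], [-2.66, 2.66]. Speed limits (rad/s): [2.39, 2.39, 2.79, 3.14, 3.14, 3.14].

### API

Orientations are given as a rotation vector (axis times angle).
In Python, from cell import ctrl gives the robot as it stands. The module is installed in compiled form; this text tells all that it offers. Calls block until the motion is done:
- ctrl.reach(position, orientation): joint-space move of the TCP to a pose.
- ctrl.movel(position, speed=150, rotation=None, f_stop=None): straight line of the TCP; rotation=None keeps the orientation; speed is the mean speed in mm/s. With f_stop (N) it stops when the force on the tool has changed by that much, and returns True; else False.
- ctrl.set_joints(angles): joint-space move.
- ctrl.command_gripper(opening, f_grip=None): opening from 0.0 (shut) to 1.0 (fully open); f_grip is the grip in N (None keeps the last); returns when the fingers have stopped.
- ctrl.dwell(seconds).
- ctrl.inverse_kinematics(position, orientation): joint angles nearest the present ones, or None.
- ctrl.read_state(): the state.
- ctrl.snapshot(name): name is "scene" or "top" or "wrist"; returns (picture, depth): 384x512x3 uint8, blue, green, red; 384x512 float32, mm along the optical axis (not along the pixel's ray), 0 where there is no reading.
- ctrl.get_calibration(name): a dict with "fx", "fy", "cx", "cy" (pixels), "dist_coeffs" ([k1, k2, p1, p2, k3] as OpenCV has them; the pictures are not rectified), "cam_to_world" (4x4, takes a point from camera to world coordinates); the wrist camera has in their place "mount" (4x4, takes a point from camera to tool coordinates, whose origin is the TCP and whose axes are the flange's). Camera axes: x right, y up, looking along -z (the intrinsics and any distortion apply to the point x, -y, -z); pixel columns grow to the right and rows downward; lengths in mm; the calibration is good to about 2 mm. A picture is of the moment at which its call begins: read the wrist's pose just before it. get_calibration takes no time and is no camera call.
A pose or a line that the arm cannot do raises ctrl.Unreachable and nothing moves.
- ctrl.close_job(): hands the job in; it is judged then, once.
Trained networks look in the newest picture that a camera, given by its name, has taken for a name from the list of things; names that differ only in an ending like _2 or _b are one class to them, and where a whole thing is asked for, a point or a joint stands for the part that bears it (a point fixed in the world has none). Each returns a list of dicts, best first, with "score" (0 to 1); they miss things now and then, are a little off and sometimes report something else, mostly with a low value. They report only what shows in the picture. A call takes as long as a camera call.
- ctrl.recognise(camera, thing): "rect" ([left, top, right, bottom] in pixels, round what is visible of it).
- ctrl.place_of(camera, thing): "point" ([column, row] in pixels: a listed point, or the origin of a listed thing).
The state is a dict: "t": time; "joint_positions": joint angles; "joint_vel": joint speeds; "joint_efforts": joint torques, N m; "tool_pos": TCP position; "tool_rot": TCP orientation; "contact_force": force on the tool from outside, world axes, zero at the start; "moment": the same for the moment, N m; "width": opening from 0.0 (shut) to 1.0 (fully open); "grip_force": force on a finger pad.
Only numpy, scipy, OpenCV 4.12 (cv2) and the standard library are available. Lean on these libraries where they do the work, as an engineer would, in place of code of your own. Each camera call takes 0.05 s, during which the arm holds its last target. There are 200 camera calls.

## Working session

There is one attempt and no reset: what is moved stays moved. The work goes in short steps, each a Python script; the robot and the scene stay as the last script left them, time stands still between calls to the robot, and variables do not carry over. Pictures are saved under pics/ and viewed, at most 10 in all, crops included, and the job is handed in when it is done.

```bash
mkdir -p pics; cat > h.py <<'E'
import numpy as np, cv2
from cell import ctrl
from scipy.spatial.transform import Rotation as R
def cam(name, st=None):
    c=ctrl.get_calibration(name)
    K=np.array([[c['fx'],0,c['cx']],[0,c['fy'],c['cy']],[0,0,1.]])
    D=np.array(c['dist_coeffs'],float)
    if 'mount' in c:
        st=st or ctrl.read_state(); T=np.eye(4); T[:3,:3]=R.from_rotvec(st['tool_rot']).as_matrix(); T[:3,3]=st['tool_pos']
        M=T@np.array(c['mount'])
    else: M=np.array(c['cam_to_world'])
    return K,D,M
def ray(C,px):
    K,D,M=C
    u=cv2.undistortPoints(np.array([[px]],float),K,D)[0,0]
    return M[:3,3], M[:3,:3]@np.array([u[0],-u[1],-1.])
def onz(C,px,z):
    o,d=ray(C,px); return o+d*(z-o[2])/d[2]
def tri(obs):
    A=np.zeros((3,3));b=np.zeros(3)
    for o,d in obs:
        d=d/np.linalg.norm(d);P=np.eye(3)-np.outer(d,d);A+=P;b+=P@o
    x=np.linalg.solve(A,b)
    return x,[float(np.linalg.norm(np.cross(x-o,d/np.linalg.norm(d)))) for o,d in obs]
def proj(C,p):
    K,D,M=C; q=np.linalg.inv(M)@np.append(p,1); 
    return cv2.projectPoints(np.array([[q[0],-q[1],-q[2]]]),np.zeros(3),np.zeros(3),K,D)[0][0,0]
E
python3 - <<'E'
from h import *
np.set_printoptions(precision=1,suppress=True)
C={n:cam(n) for n in('scene','top')}
ims={}
for n in C:
    ims[n],d=ctrl.snapshot(n); print(n,C[n][2][:3,3],C[n][0][0,0])
    cv2.imwrite(f'pics/{n}.png',ims[n])
for t,z in dict(ring_axis=195,ring_knob=195,handle=172,button_face=173,pointer=139,rider=125,station=0,white_jar=0,spare_cup=0,beaker=0,amber_bottle=0,weight=0,wrench=0,screwdriver=0).items():
    obs=[]
    for n in C:
        r=ctrl.place_of(n,t)
        if r: r=r[0]; obs.append(ray(C[n],r['point'])); print(t,n,round(r['score'],2),np.array(r['point']),onz(C[n],r['point'],z))
    if len(obs)==2: x,e=tri(obs); print('   tri',x,np.round(e,1))
E
```

```text
scene [1157.9  199.7  552.2] 402.4314135987954
top [519.6 164.4 880.7] 358.4681886008188
ring_axis scene 0.58 [288.9 130.8] [520.9 190.  195. ]
ring_axis top 0.69 [231.3 232.4] [529.7 196.6 195. ]
   tri [529.8 193.2 200.2] [3.1 3.1]
ring_knob scene 0.97 [320.9 139.6] [549.  245.8 195. ]
ring_knob top 0.9 [202.8 216.2] [558.8 252.  195. ]
   tri [558.4 248.1 200.9] [3.1 3.1]
handle scene 0.72 [201.5 147.4] [547.9  34.1 172. ]
handle top 0.74 [318.2 222.7] [554.2  26.8 172. ]
   tri [553.4  31.6 175.9] [4. 4.]
button_face top 0.49 [319.2 233.2] [533.6  24.9 173. ]
pointer scene 0.68 [289.5 131.5] [423.9 189.8 139. ]
pointer top 0.89 [308.7 204.8] [592.4  40.4 139. ]
   tri [586.1 125.9 243.8] [67.2 67.2]
rider scene 0.48 [150.  188.1] [612.2 -50.  125. ]
rider top 0.39 [352.4 200.5] [605.9 -55.  125. ]
   tri [606.  -54.6 120.4] [1.7 1.7]
station top 0.8 [235.9 231.4] [535.4 194.6   0. ]
white_jar scene 0.67 [229.7 247.9] [627.5  85.5   0. ]
spare_cup scene 0.65 [320.8 141. ] [223.9 270.4   0. ]
spare_cup top 0.56 [292.1 263.7] [461.9  56.1   0. ]
   tri [487.3 164.2 174.8] [87. 87.]
beaker scene 0.77 [317.1 267.2] [664.3 248.7   0. ]
beaker top 0.78 [218.8 173.8] [676.5 242.3   0. ]
   tri [674.6 244.5  11.2] [3.2 3.2]
amber_bottle scene 0.95 [374.1 229.9] [560.  362.6   0. ]
amber_bottle top 0.67 [164.4 220.7] [556.2 369.5   0. ]
   tri [556.1 366.9  -3. ] [3.3 3.3]
weight scene 0.58 [354.8 199.1] [465.2 334.9   0. ]
weight top 0.74 [317.9 220.5] [568.   -5.8   0. ]
   tri [602.3 165.3 168.5] [143.3 143.3]
wrench scene 0.57 [298.2 188.3] [433.8 213.    0. ]
wrench top 0.59 [227.3 281.1] [416.7 210.8   0. ]
   tri [415.  212.5 -14.4] [0.9 0.9]
screwdriver scene 0.94 [191.3 287.5] [724.3  33.3   0. ]
screwdriver top 0.76 [305.  162.4] [712.6  27.6   0. ]
   tri [714.9  27.7 -12. ] [2. 2.]
```

```bash
python3 - <<'E'
import cv2
a=cv2.imread('pics/top.png')[140:320,130:420]; cv2.imwrite('pics/top2.png',cv2.resize(a,None,fx=2.75,fy=2.75,interpolation=cv2.INTER_CUBIC))
a=cv2.imread('pics/scene.png')[90:300,100:420]; cv2.imwrite('pics/scene2.png',cv2.resize(a,None,fx=2.5,fy=2.5,interpolation=cv2.INTER_CUBIC))
E
```

```text
(no output)
```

View pics/top2.png

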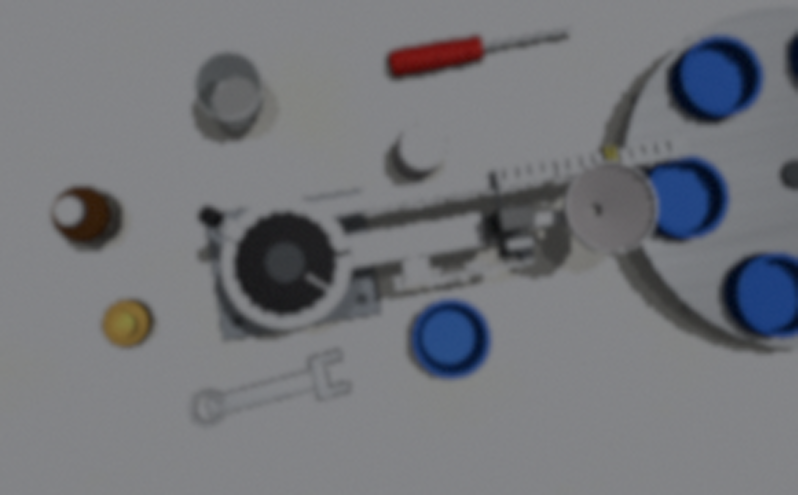

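View pics/scene2.png

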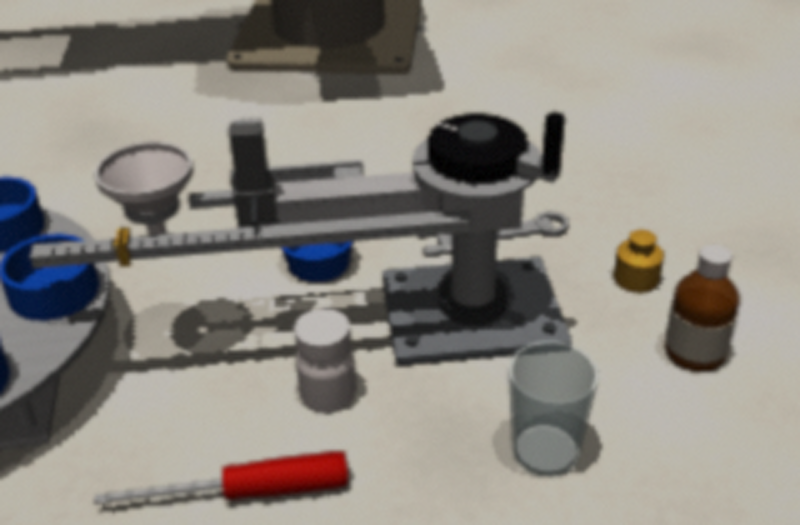

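The top crop shows the ring centre at about px (234,235), the knob at (206,218), the pointer at (309,205) and the rider at (352,195). In the scene crop the handle is at about (200,150) and the rider at (149,188). The arm runs roughly along world -y, and the ring reads about 0.5 rad. Next I'll get closer wrist views.

```bash
cat >> h.py <<'E'
def down(a):
    y=np.array([np.cos(a),np.sin(a),0]);z=np.array([0,0,-1.]);x=np.cross(y,z)
    return R.from_matrix(np.c_[x,y,z]).as_rotvec()
np.set_printoptions(precision=2,suppress=True)
E
python3 - <<'E'
from h import *
st=ctrl.read_state();p=np.array(st['tool_pos']);print(R.from_rotvec(st['tool_rot']).as_matrix(), st['t'])
print(np.array(ctrl.get_calibration('wrist')['mount']))
for a in(0.14,0.14+np.pi): print(a,[ctrl.inverse_kinematics(q,down(a)) for q in((540,150,400),(560,-60,153),(560,250,180))])
ctrl.movel(p+[0,0,150],speed=250)
S=ctrl.read_state
obs={}
best=min((0.14,0.14+np.pi),key=lambda a:abs(ctrl.inverse_kinematics((540,150,400),down(a))[5]) if ctrl.inverse_kinematics((540,150,400),down(a)) else 9)
print('yaw',best)
for i,q in enumerate(((480,-20,380),(480,100,380),(480,220,380))):
    try: ctrl.reach(q,down(best))
    except ctrl.Unreachable: print('unr',q);continue
    ctrl.dwell(0.2)
    C=cam('wrist');im,d=ctrl.snapshot('wrist');cv2.imwrite(f'pics/w{i}.png',im);np.save(f'w{i}.npy',np.array([C[2]]));np.save(f'd{i}.npy',d)
    for t in('ring_axis','ring_knob','handle','button_face','pointer','rider'):
        for r in ctrl.place_of('wrist',t)[:1]:
            obs.setdefault(t,[]).append(ray(C,r['point'])); print(i,t,round(r['score'],2),np.array(r['point']))
for t in obs:
    if len(obs[t])>1: x,e=tri(obs[t]);print(t,x,np.round(e,1))
print(S()['t'])
E
python3 -c "
import cv2,numpy as np
cv2.imwrite('pics/w_all.png',np.vstack([np.hstack([cv2.resize(cv2.imread(f'pics/w{i}.png'),(400,300)) for i in (0,1)]),np.hstack([cv2.resize(cv2.imread('pics/w2.png'),(400,300))]*2)]))"
```

```text
[[ 0.96  0.29 -0.  ]
 [ 0.29 -0.96  0.  ]
 [-0.   -0.   -1.  ]] 1.5
[[   0.      0.96    0.27   75.33]
 [   1.     -0.      0.      0.83]
 [   0.      0.27   -0.96 -166.67]
 [   0.      0.      0.      1.  ]]
0.14 [array([ 0.18,  0.02,  1.27, -0.  ,  1.84,  0.04]), array([-0.2 ,  0.07,  1.67, -0.  ,  1.4 , -0.34]), array([ 0.34,  0.19,  1.5 , -0.  ,  1.46,  0.2 ])]
3.2815926535897932 [None, None, None]Traceback (most recent call last):
  File "<stdin>", line 8, in <module>
  File "<stdin>", line 8, in <lambda>
ValueError: The truth value of an array with more than one element is ambiguous. Use a.any() or a.all()
[ WARN:0@0.021] global loadsave.cpp:275 findDecoder imread_('pics/w0.png'): can't open/read file: check file path/integrity
Traceback (most recent call last):
cv2.error: OpenCV(4.12.0) /io/opencv/modules/imgproc/src/resize.cpp:4208: error: (-215:Assertion failed) !ssize.empty() in function 'resize'
```

```bash
cat > look.py <<'E'
from h import *
S=ctrl.read_state
p=np.array(S()['tool_pos'])
if p[2]<300: ctrl.movel(p+[0,0,150],speed=250)
obs={}
for i,q in enumerate(((540,40,380),(540,120,380),(540,210,380))):
    try: ctrl.reach(q,down(0.14))
    except ctrl.Unreachable: print('unr',q);continue
    ctrl.dwell(0.2)
    C=cam('wrist');im,d=ctrl.snapshot('wrist');cv2.imwrite(f'pics/w{i}.png',im);np.save(f'w{i}.npy',C[2])
    for t in('ring_axis','ring_knob','handle','button_face','pointer','rider'):
        for r in ctrl.place_of('wrist',t)[:1]:
            obs.setdefault(t,[]).append(ray(C,r['point'])); print(i,t,round(r['score'],2),np.array(r['point']))
for t in obs:
    if len(obs[t])>1: x,e=tri(obs[t]);print(t,x,np.round(e,1))
print(S()['t'])
f=lambda i:cv2.resize(cv2.imread(f'pics/w{i}.png'),(400,300))
cv2.imwrite('pics/w_all.png',np.vstack([np.hstack([f(0),f(1)]),np.hstack([f(2),f(2)])]))
E
python3 look.py
```

```text
0 ring_axis 0.57 [268.2  16.5]
0 handle 0.96 [275.4 173.5]
0 button_face 0.65 [260.4 172. ]
0 pointer 0.89 [302.6 168.3]
0 rider 0.63 [219.9 130.3]
1 ring_axis 0.56 [255.5 100.6]
1 ring_knob 0.63 [293.2  50.4]
1 handle 0.84 [264.6 235.6]
1 button_face 0.74 [250.7 234.6]
1 pointer 0.62 [293.6 226.4]
1 rider 0.55 [295.3 280.2]
2 ring_axis 0.57 [242.2 179.4]
2 ring_knob 0.66 [281.3 139.2]
2 handle 0.56 [343.4 131.9]
2 button_face 0.59 [242.2 298.3]
2 pointer 0.68 [284.5 285.2]
2 rider 0.37 [285.2 332.5]
ring_axis [523.2  193.86 190.6 ] [2.3 2.1 2.9]
handle [508.55 234.42 713.35] [84.5 29.  60.8]
button_face [539.35  34.02 177.19] [0.4 0.7 0.3]
pointer [595.14  37.87 139.18] [1.9 0.2 2.1]
rider [547.28 108.44 372.35] [38.8 21.2 34.7]
ring_knob [555.81 245.84 195.07] [1. 1.]
7.2917
```

View pics/w_all.png

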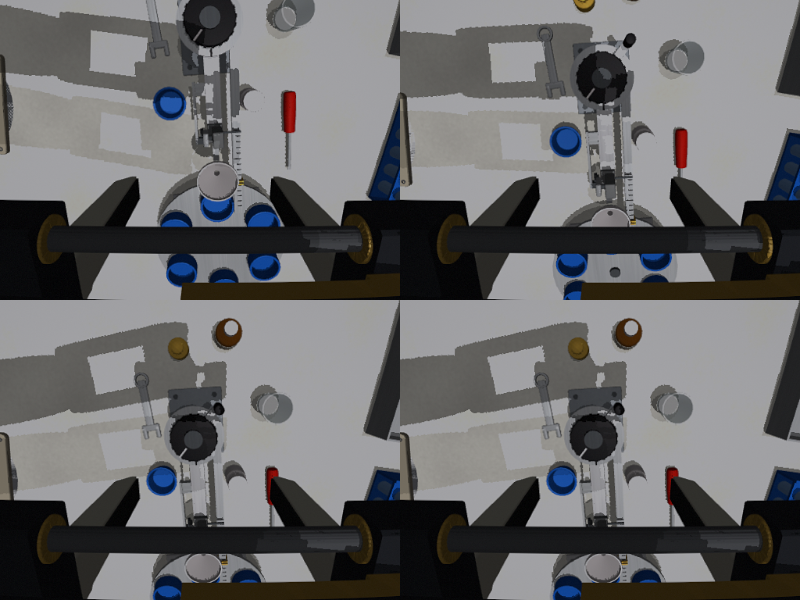

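View 0 shows the handle at about (275,172), the pointer at (302,168) and the rider at (309,232). View 1 has the rider at (296,280), and view 2 has the ring at (248,177) and the knob at (281,139). The detector's rider hit in view 0 was wrong, so I'll refine it with crops.

```bash
python3 - <<'E'
from h import *
a=cv2.imread('pics/w0.png')[130:250,230:330];b=cv2.imread('pics/w2.png')[120:240,200:300]
g=lambda x:cv2.convertScaleAbs(cv2.resize(x,None,fx=4,fy=4,interpolation=cv2.INTER_CUBIC),alpha=1.5)
cv2.imwrite('pics/crop1.png',np.hstack([g(a),g(b)]))
K,D,_=cam('wrist');
for i in(1,2):
    im=cv2.imread(f'pics/w{i}.png');M=np.load(f'w{i}.npy');C=(K,D,M)
    m=(im.max(2)<60).astype(np.uint8);c0={1:(257,98),2:(248,177)}[i]
    m=cv2.morphologyEx(m,cv2.MORPH_OPEN,np.ones((3,3)))
    msk=np.zeros_like(m);cv2.circle(msk,c0,38,1,-1);m&=msk
    cs=max(cv2.findContours(m,cv2.RETR_EXTERNAL,cv2.CHAIN_APPROX_NONE)[0],key=len)
    hull=cv2.convexHull(cs);e=cv2.fitEllipse(hull);print(i,e,onz(C,e[0],171))
    print('knobtop?', onz(C,{1:(293.2,50.4),2:(281.3,139.2)}[i],195))
E
```

```text
1 ((257.61016845703125, 99.00900268554688), (66.11006927490234, 67.01206970214844), 178.9301300048828) [525.52 193.81 171.  ]
knobtop? [554.86 245.82 195.  ]
2 ((247.07192993164062, 174.99391174316406), (60.26605224609375, 63.86625671386719), 149.07350158691406) [525.06 196.24 171.  ]
knobtop? [556.78 245.85 195.  ]
```

View pics/crop1.png

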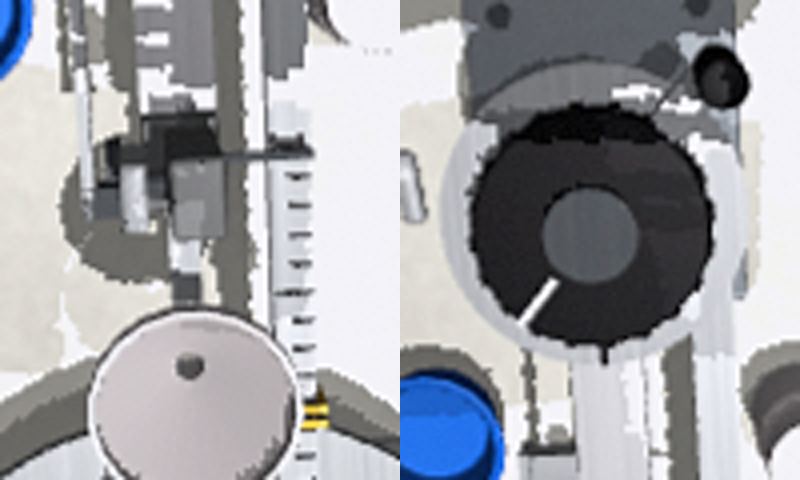

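The left crop shows the pointer bar at crop y≈154 (px row 168.4), the rider line at crop (315,413), i.e. px (308.8,233.3), and ticks about 7.1 px apart. On the right, the ring centre is at px (248,178.7) and the black mark at (251.3,208.7).

```bash
python3 - <<'E'
from h import *
K,D,_=cam('wrist');C=[(K,D,np.load(f'w{i}.npy')) for i in range(3)]
f=lambda x,y:(230+x/4,130+y/4)
s1,s2=onz(C[0],f(314,160),128),onz(C[0],f(314,470),128);v=s2-s1;print('scale',s1,s2,'yaw',np.arctan2(v[0],-v[1]))
p1,p2=onz(C[0],f(230,156),139),onz(C[0],f(312,153),139);v=p2-p1;print('ptr',p1,p2,np.arctan2(v[1],v[0]))
r=onz(C[0],f(315,413),135);print('rider',r, tri([ray(C[0],f(315,413)),ray(C[1],(295.3,280.2))]))
ax=onz(C[2],(200+192/4,120+235/4),176);mk=onz(C[2],(251.3,208.7),148);print('ax',ax,'mark',mk,np.arctan2((mk-ax)[0],-(mk-ax)[1]))
print('pointer along: top', onz(cam('top'),(309.6,205.5),139),onz(cam('top'),(351.8,195.3),135))
for i,q in((0,(275.4,173.5)),(1,(264.6,235.6))): print('handle',onz(C[i],q,172))
print(tri([ray(C[0],(275.4,173.5)),ray(C[1],(264.6,235.6))]))
print('knob top', onz(C[2],(200+328/4,120+70/4),207))
print('knob top', onz(C[1],(230*1.28,40*1.28),207))
E
```

```text
scale [602.98  34.68 128.  ] [622.66 -74.41 128.  ] yaw 0.1784125324524174
ptr [574.33  34.29 139.  ] [600.04  38.89 139.  ] 0.17706647945312087
rider [617.66 -50.36 135.  ] (array([620.01, -60.13, 109.02]), [3.1034093034532453, 3.1034093034531023])
ax [526.78 193.09 176.  ] mark [535.75 147.61 148.  ] 0.19477143863834667
pointer along: top [590.98  38.55 139.  ] [615.69 -50.86 135.  ]
handle [557.55  33.37 172.  ]
handle [556.18  33.27 172.  ]
(array([556.81,  33.55, 172.72]), [0.6845462381887523, 0.6845462381885199])
knob top [556.33 248.93 207.  ]
knob top [555.29 243.45 207.  ]
```

```bash
cat > ring.py <<'E'
from h import *
S=ctrl.read_state
ax=np.array([526.,194.3]);P=lambda a,z:np.array([*(ax+60*np.array([np.cos(a),np.sin(a)])),z])
a0=np.arctan2(246.3-ax[1],556-ax[0]);a1=np.pi/2+0.178
rot=down((a0+a1)/2-np.pi/2)
ctrl.reach(P(a0,300),rot)
print('stop',ctrl.movel(P(a0,180),speed=120,f_stop=15))
ctrl.command_gripper(0.0,15)
s=S();print('w',s['width']*93,'g',s['grip_force'],s['contact_force'])
for a in np.linspace(a0,a1,7)[1:]:
    ctrl.movel(P(a,180),speed=60)
    print(round(a,2),np.array(S()['contact_force']))
ctrl.dwell(0.4)
print(S()['width']*93,np.array(S()['tool_pos'])-P(a1,180))
ctrl.command_gripper(0.6)
ctrl.movel(P(a1,300),speed=200)
ctrl.reach((540,150,380),down(0.178));ctrl.dwell(.2)
C=cam('wrist');im,d=ctrl.snapshot('wrist');np.save('w3.npy',C[2]);cv2.imwrite('pics/w3.png',im)
for t in('ring_axis','ring_knob'):
    for r in ctrl.place_of('wrist',t)[:1]: print(t,r['score'],np.array(r['point']),onz(C,r['point'],195))
print(proj(C,[*ax,171]),S()['t'])
u=proj(C,[*ax,171]).astype(int);b=im[max(u[1]-70,0):u[1]+80,u[0]-75:u[0]+75]
cv2.imwrite('pics/ring3.png',cv2.convertScaleAbs(cv2.resize(b,None,fx=4,fy=4,interpolation=cv2.INTER_CUBIC),alpha=1.5))
E
python3 ring.py
```

```text
stop False
w 13.773918419184103 g 15.00001385807991 [-0.52 -1.64  0.08]
1.16 [ 1.85  3.66 -2.36]
1.28 [ 1.84  5.7  -2.59]
1.4 [ 1.61  5.22 -1.35]
1.52 [ 0.37  5.39 -0.22]
1.63 [-0.28  5.47  2.3 ]
1.75 [-0.75  3.85  4.5 ]
13.288391454503575 [0.3  0.14 0.51]
ring_axis 0.69 [304.1 191.1] [589.45 136.97 195.  ]
ring_knob 0.7 [257.1  70.2] [515.86 252.86 195.  ]
[257.26 127.58] 14.6417
```

View pics/ring3.png

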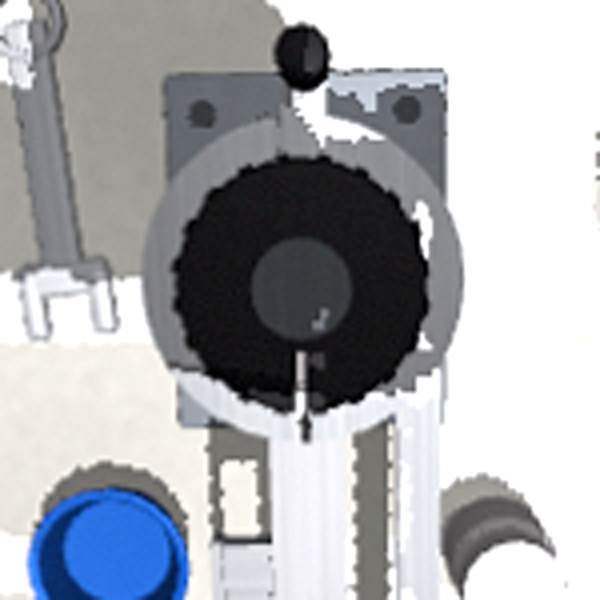

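The white line meets the black mark (crop (302,405) against (306,430)), so the ring is set. Before descending on the handle I'll check how much room there is around it.

```bash
python3 - <<'E'
from h import *
ctrl.reach((545,60,370),down(0.178));ctrl.dwell(.2)
C=cam('wrist');im,d=ctrl.snapshot('wrist');K,D,M=C
vv,uu=np.mgrid[0:384,0:512];n=cv2.undistortPoints(np.c_[uu.ravel(),vv.ravel()].astype(float)[:,None],K,D)[:,0]
z=d.ravel().astype(float);p=np.c_[n[:,0]*z,-n[:,1]*z,-z]@M[:3,:3].T+M[:3,3]
p=p[z>0]
h=np.array([557,33.5]);ex=np.array([.177,-.984]);ey=np.array([.984,.177])
q=p[:,:2]-h;X,Y,Z=q@ex,q@ey,p[:,2]
print('rows y from -65 to 65; cols x -30..30 step 10: max height')
for y in range(-65,66,5):
    print(y,[int(Z[m].max()) if (m:=(abs(X-x)<5)&(abs(Y-y)<2.5)&(Z<215)).any() else -1 for x in range(-40,41,10)])
m=(Z>186)&(Z<205)&(abs(X)<30)&(abs(Y)<30);print('handle top extents',np.percentile(X[m],[2,98]),np.percentile(Y[m],[2,98]),np.median(Z[m]))
m=(Z>176)&(Z<192.5)&(abs(X)<20)&(Y<-5)&(Y>-30);print('button',np.percentile(X[m],[2,98]),np.percentile(Y[m],[2,98]))
for t in('handle','button_face','pointer'):
    for r in ctrl.place_of('wrist',t)[:1]: print(t,r['score'],onz(C,r['point'],{'handle':172,'button_face':173,'pointer':139}[t]))
E
```

```text
rows y from -65 to 65; cols x -30..30 step 10: max height
-65 [8, 13, 32, 33, 1, 1, 3, 2, 2]
-60 [21, 31, 33, 2, 2, 2, 2, 1, 2]
-55 [33, 34, 33, 2, 2, 2, 2, 1, 0]
-50 [32, 32, 2, 1, 2, 2, 1, 2, 2]
-45 [2, 2, 1, 1, 1, 2, 2, 1, 2]
-40 [1, 0, 1, 2, 1, 1, 2, 1, 2]
-35 [2, 1, 0, 1, 2, 1, 0, 1, 1]
-30 [140, 140, 140, 140, 141, 140, 140, 2, 1]
-25 [2, 3, 2, 135, 139, 140, 140, 0, -1]
-20 [2, 2, 1, 190, 189, 140, 140, 2, -1]
-15 [1, 1, 1, 191, 192, 191, 2, 3, -1]
-10 [138, 139, 138, 190, 191, 190, 147, -1, 166]
-5 [138, 138, 138, 196, 197, 195, 145, 139, 170]
0 [138, 139, 138, 196, 197, 196, -1, 140, 169]
5 [138, 139, 139, 196, 197, 197, -1, 140, 169]
10 [139, 138, 139, 196, 197, 197, -1, -1, 170]
15 [-1, -1, -1, -1, 143, -1, -1, -1, 169]
20 [1, 2, 2, 1, 143, 1, 1, 1, 1]
25 [1, 2, 2, 1, 143, 1, 2, 2, 1]
30 [130, 129, 129, 130, 144, 130, 129, 129, 129]
35 [130, 130, 130, 130, 143, 129, 129, 130, 129]
40 [129, 130, 129, 130, 143, 130, 130, 129, 130]
45 [-1, -1, 128, 129, 130, 129, 129, 129, 130]
50 [-1, -1, -1, -1, -1, -1, -1, -1, -1]
55 [69, 42, -1, -1, -1, -1, -1, -1, -1]
60 [72, 70, 2, 3, 1, 1, 2, 2, 1]
65 [72, 72, 39, 2, 2, 2, 1, 3, 1]
handle top extents [-10.09  12.98] [-17.17  11.57] 194.70858637807152
button [-7.77 11.21] [-18.26  -6.  ]
handle 0.84 [557.32  33.35 172.  ]
button_face 0.48 [538.25  29.21 173.  ]
pointer 0.75 [592.37  41.49 139.  ]
```

```bash
cat > draw.py <<'E'
from h import *
S=ctrl.read_state
ex=np.array([.177,-.984,0]);ey=np.array([.984,.177,0])
G=np.array([557,33.5,0])+1.5*ex-1*ey
rot=down(0.178)
ctrl.command_gripper(0.62)
ctrl.reach(G+[0,0,260],rot)
print('stop',ctrl.movel(G+[0,0,155],speed=100,f_stop=10), S()['tool_pos'])
f0=np.array(S()['contact_force'])
ctrl.command_gripper(0.0,25);ctrl.dwell(.3)
s=S();f=np.array(s['contact_force'])-f0;print('w',s['width']*93,'g',s['grip_force'],'F along,across,z',f@ex,f@ey,f[2],s['t'])
E
python3 draw.py
```

```text
stop False [556.92  31.85 155.96]
w 22.653169846931153 g 24.967873692512512 F along,across,z -0.0689969478227197 5.800074829893806 -3.3155196184989952 18.4917
```

```bash
cat > mv.py <<'E'
from h import *
import sys
S=ctrl.read_state
ex=np.array([.177,-.984,0]);ey=np.array([.984,.177,0])
p=np.array(S()['tool_pos']);t=p+float(sys.argv[1])*ex; t[2]=155.5
print(ctrl.movel(t,speed=60,f_stop=30));ctrl.dwell(.4)
s=S();f=np.array(s['contact_force']);print('moved',(np.array(s['tool_pos'])-p)@ex,'w',s['width']*93,s['grip_force'],f@ex,f@ey,f[2],s['t'])
out=[]
for n,(w,hh) in(('top',(40,30)),('scene',(40,30))):
    C=cam(n);im,d=ctrl.snapshot(n)
    for t in('pointer','rider'):
        for r in ctrl.place_of(n,t)[:1]: print(n,t,round(r['score'],2),np.array(r['point']),onz(C,r['point'],139 if t=='pointer' else 125))
    c=np.round(proj(C,[617.,-50.5,137])).astype(int)
    b=im[c[1]-hh:c[1]+hh,c[0]-w:c[0]+w];print(n,'crop origin',c-[w,hh])
    out.append(cv2.convertScaleAbs(cv2.resize(b,None,fx=5,fy=5,interpolation=cv2.INTER_CUBIC),alpha=1.5))
C=cam('wrist');im,d=ctrl.snapshot('wrist');c=np.round(proj(C,[617.,-50.5,137])).astype(int);print('wrist rider px',c)
b=np.full((300,800,3),90,np.uint8);r=im[max(0,c[1]-60):c[1]+60,max(0,c[0]-160):c[0]+160];print('wrist origin',max(0,c[0]-160),max(0,c[1]-60))
if r.size: r=cv2.resize(r,None,fx=2.5,fy=2.5,interpolation=cv2.INTER_CUBIC);b[:r.shape[0],:r.shape[1]]=r[:300,:800]
cv2.imwrite(f'pics/{sys.argv[2]}.png',np.vstack([np.hstack(out),b]))
E
python3 mv.py 91 drawn
```

```text
False
moved 90.0427809371726 w 23.39568165970574 24.988651871681213 -1.867027681458147 11.562676303834936 -6.694874951896521 20.5583
top pointer 0.98 [353.5 198.2] [609.18 -53.23 139.  ]
top crop origin [312 165]
scene pointer 0.78 [146.9 182.2] [613.81 -52.37 139.  ]
scene rider 0.55 [151.3 189.9] [617.21 -46.19 125.  ]
scene crop origin [108 154]
wrist rider px [330 230]
wrist origin 170 170
```

View pics/drawn.png

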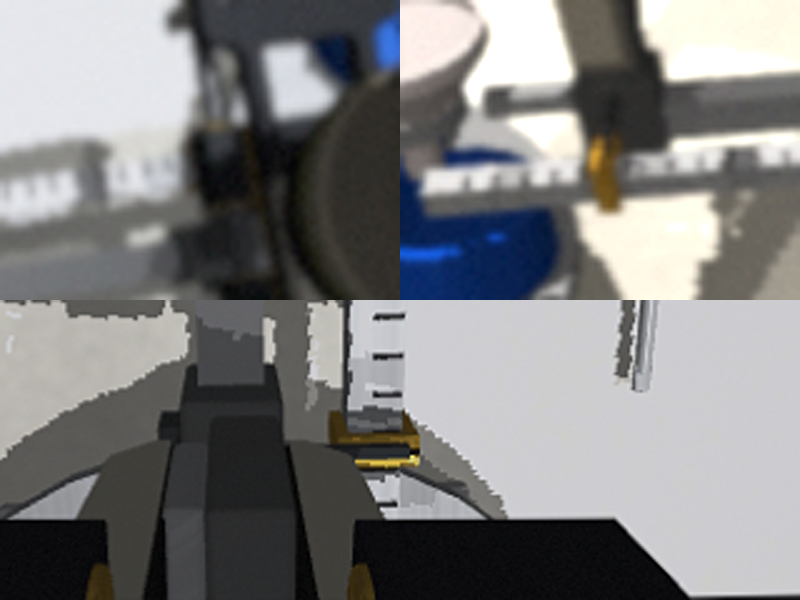

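In the wrist view (lower panel) the dark pointer lies over the rider's top at crop y≈445–458, and the rider's far yellow edge is at y≈466. I'll compute the offset from these.

```bash
python3 - <<'E'
from h import *
C=cam('wrist');ex=np.array([.177,-.984,0])
f=lambda x,y:(170+x/2.5,170+(y-300)/2.5)
o=np.array([617,-50.5,0])
al=lambda px,z:(onz(C,px,z)-o)@ex
print('rider far top edge',al(f(385,466),135),'-> centre -4')
print('rider near top edge?',al(f(375,443),135),'brown bottom z128?',al(f(375,413),128))
print('pointer', [ (zz,al(f(385,445),zz),al(f(385,458),zz)) for zz in(139,142)])
im,d=ctrl.snapshot('wrist')
print([ (r,im[r,324].tolist(),float(d[r,324])) for r in range(212,240)])
E
```

```text
rider far top edge 5.135383859784403 -> centre -4
rider near top edge? -0.9890338858212911 brown bottom z128? -6.3051333890642
pointer [(139, np.float64(-2.066325769576202), np.float64(1.3102754685803641)), (142, np.float64(-3.27458157819233), np.float64(0.04665108412538044))]
[(212, [182, 177, 175], 203.91493225097656), (213, [107, 104, 103], 205.4384765625), (214, [70, 67, 68], 204.43544006347656), (215, [72, 71, 70], 205.23048400878906), (216, [73, 71, 70], 204.8401641845703), (217, [71, 70, 69], 205.1242218017578), (218, [70, 68, 68], 205.5812530517578), (219, [72, 70, 69], 204.82350158691406), (220, [98, 95, 95], 204.51449584960938), (221, [71, 68, 67], 205.90118408203125), (222, [24, 26, 25], 204.7877960205078), (223, [14, 44, 57], 201.15884399414062), (224, [25, 68, 87], 199.19557189941406), (225, [24, 68, 85], 199.4642791748047), (226, [26, 69, 88], 198.6279754638672), (227, [25, 36, 42], 195.87620544433594), (228, [24, 20, 19], 193.79884338378906), (229, [45, 42, 40], 192.19479370117188), (230, [48, 44, 43], 192.42018127441406), (231, [46, 44, 41], 192.23867797851562), (232, [47, 42, 38], 192.7733917236328), (233, [52, 67, 70], 194.38165283203125), (234, [70, 172, 202], 200.93881225585938), (235, [73, 188, 217], 201.386962890625), (236, [63, 154, 176], 200.69996643066406), (237, [21, 53, 62], 208.67982482910156), (238, [49, 44, 43], 209.82955932617188), (239, [92, 90, 89], 209.1417236328125)]
```

```bash
sed -i 's/t=p+float(sys.argv\[1\])\*ex/t=p+float(sys.argv[1])*ex+1.5*ey/;s/speed=60/speed=15/' mv.py; cat >> mv.py <<'E'
col=c[0]-6; print('pos',c,[(r,im[r,324].tolist(),int(d[r,324])) for r in range(218,240)])
E
python3 mv.py 3.7 drawn2
```

```text
False
moved 3.2676978201535287 w 22.660665538407766 24.988895058631897 -3.9019536767494944 -6.110790259675546 3.0073974991655112 21.7917
top pointer 0.81 [354.2 198.2] [609.22 -54.7  139.  ]
top crop origin [312 165]
scene pointer 0.69 [143.5 180.4] [608.96 -59.96 139.  ]
scene rider 0.44 [151.4 187.3] [609.8  -48.27 125.  ]
scene crop origin [108 154]
wrist rider px [330 225]
wrist origin 170 165
pos [330 225] [(218, [12, 40, 53], 199), (219, [16, 50, 65], 197), (220, [34, 87, 110], 198), (221, [35, 92, 116], 199), (222, [36, 92, 117], 197), (223, [25, 70, 90], 199), (224, [17, 42, 54], 199), (225, [12, 14, 18], 198), (226, [13, 11, 11], 197), (227, [24, 22, 22], 195), (228, [24, 23, 23], 192), (229, [46, 44, 41], 192), (230, [48, 45, 43], 194), (231, [46, 45, 41], 192), (232, [44, 43, 41], 192), (233, [55, 53, 51], 193), (234, [95, 93, 92], 207), (235, [100, 97, 97], 208), (236, [99, 97, 96], 209), (237, [99, 97, 96], 208), (238, [99, 96, 96], 207), (239, [99, 96, 94], 210)]
```

View pics/drawn2.png

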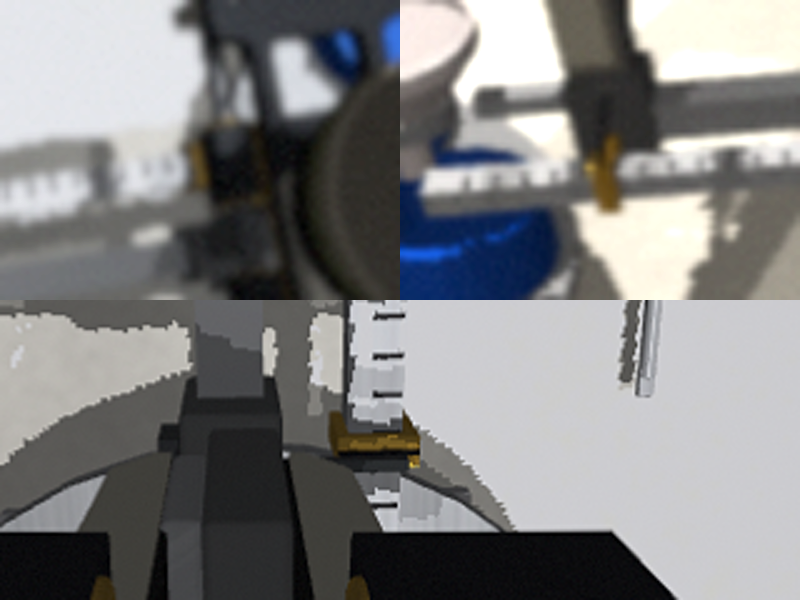

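The wrist view puts the pointer, corrected for parallax, within about 0.5 mm of the rider's centre. The grip width is 22.7 mm, which means the button is in, so I'm handing in.

```bash
python3 -c "
from cell import ctrl
ctrl.dwell(.4);s=ctrl.read_state();print(s['t'],s['width']*93,s['grip_force']);print(ctrl.close_job())"
```

```text
22.5417 22.675326297300465 24.988971054553986
the job is handed in; nothing more can be done
None
```

I handed the job in at 22.5 s with the clamp ring on its mark, the handle held with the button in (22.7 mm wide, 25 N) and the pointer, by my measurement, within about 0.5 mm of the rider's line; no verdict was returned.

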